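Set a place-card block under the drill

TASK

The plain oak block on the drill stand's plate needs a hole for its wire. Slide it along the plate, without picking it up, so that the end nearest the fence lies flush against the steel fence and the pencilled cross is right under the tip of the drill bit; then let go of it. Do not touch the drill bit, and leave everything else where it stands.

Things in the scene. Friction and masses are not known exactly. Their poses are not given: they have to be found in the camera images.
- stand: fixed table-top drill stand. Grey plate 260 (x) x 220 (y) x 10 mm, top face 10 mm above the table; origin at the centre of its underside; x points to the fence and column (to the robot's right), y away from the robot, z up. Bit at x = +20, y = 0 mm. No room to come straight down by the bit: reach in from the open left side (-x), the tool leaning back that way about 40 degrees
- fence (a point): top edge of the fence's working face, mid-length. The fence is a steel bar along the stand's y, 180 mm long (y = -90 to +90 mm), 15 mm thick, 12 mm higher than the plate; its working face, towards the bit, is at x = +48 mm of the stand's frame
- column (a point): top of the stand's steel column: 24 mm thick, foot 44 mm across and 25 mm high, at x = +105, y = 0 mm of the stand's frame, 330 mm tall
- carriage (a point): middle of the underside of the black carriage overhanging the plate, 120 mm above the table: x = -13 to +133, y = -33 to +33 mm of the stand's frame, 45 mm high. It carries the grey motor housing on the bit's axis: 48 mm across from 122 to 255 mm above the table, tapering below to 18 mm across at 95 mm
- bit: the drill bit (4 mm thick) and its collet (13 mm), fixed, standing still, not running; the origin is at the bit's tip, z up. Must not be touched.
- bit_tip (a point): tip of the drill bit, 42 mm above the table, 10 mm above the top of the block; fixed to the stand at x = +20, y = 0 mm of the stand's frame
- block: the work: plain oak block, 80 (x) x 50 (y) x 22 mm, about 60 g, lying loose on the plate with no wire in it; origin at the centre of its underside; its x axis runs lengthwise to its fence end, the 50 mm wide end face at x = +40 mm that faces the fence
- mark (a point): centre of the pencilled cross (18 mm lines) on the block's top face, at x = +12, y = +6, z = +22 mm of the block's frame, thus 28 mm from the fence end, which is as far as the bit is from the fence
- holder_a: finished place-card holder standing on the table beyond the stand (far from the robot): same oak block 80 x 50 x 22 mm, but with a thin upright brass wire ending in a loop, 130 mm tall in all; origin under the block's centre
- holder_b: second finished place-card holder with brass wire, like holder_a, standing to the right of the stand, behind its column
- tin: flat closed steel drill-bit tin, 60 x 90 x 16 mm, lying just to the left of the stand; origin at its underside centre
- spanner: small steel open-ended spanner, 110 mm long, lying beyond the stand (far from the robot)
Not all that is in view belongs to the job. Of the things shaped like the block, the wooden one is meant.

How it is judged:
By the outcome, as a careful person would: the job done as asked, in the order asked, and still so for the second after the job is handed in, with the robot touching nothing.
It also fails if it takes over 38 s, if anything falls off the work surface, if the arm or the gripper's body presses on something with over 40 N, if the wrist force passes 120 N, or if a joint passes its speed limit or range.

ROBOT

A 6-joint arm with a two-finger parallel gripper is mounted at the origin on the work surface. World frame = base frame: x ahead of the robot, y to its left, z up, the work surface at z = 0. Lengths are in mm, angles in rad, forces in N, time in s.
With the tool pointing down it reaches from about 400 to 925 mm from the base axis. Payload 3.4 kg.
Tool frame: the origin (TCP) lies at the very end of the fingers, on their centre line; the grasp point (between the pads) lies grip_depth behind it (grip_depth is the distance from the TCP to the grasp point, in mm); y points along the fingers, x is the direction in which the jaws open and shut, and the axes are right-handed (so a half turn about y gives the same grasp; the last joint's range is limited). The gripper opens to 85 mm and grips with 20 to 120 N. Pads are 22 mm wide; open, the fingers measure 114 mm over their backs; the gripper's body (76 mm by 85 mm) begins 54 mm behind the grasp point. The pads swing forward as they close: fully open they stand 13 mm farther back than shut.
Start: joints at [1.264, 0.307, 1.506, -0, 1.328, -0.073], TCP at [133.237, 559.356, 231.305] pointing down, gripper open.
Joint ranges: [-3.12, 3.12], [-1.05, 2.28], [0.14, 2.33], [-1.42, 4.57], [0.1, 2.73], [-2.68, 2.68]. Speed limits (rad/s): [2.57, 2.57, 3.14, 3.14, 3.14, 3.14].

INTERFACE

Orientations are given as a unit quaternion [w, x, y, z].
In Python, from rig import get_obs, get_image, sign_off, grip_depth gives the robot as it stands.
- The arm moves only by the tool play_rows, never from a script. Its argument "plan" is a list of rows, each an object of numbers: "dx", "dy", "dz": the shift along the tool's x, y, z in m; "ax", "ay", "az": the turn, a rotation vector about the tool's x, y, z in rad. A call has exactly 10 rows; each row is the pose to reach, as a shift and turn from the pose commanded when the call began, along the tool's axes at that moment; what a row does not reach only later rows make up. A row lasts 1/12 s, in which the tool goes at most 41.7 mm and 7.16 degrees, less where a joint would pass 70% of its speed; a pose out of reach is approached as far as the arm can. A call with a gripper value outside its range is refused whole. "grip" is the closure, from -1 (fully open) to 1 (shut), set as the call begins (left out, the last holds). The fingers move at their own pace and stop on an object; "squeeze" is the grip in N (left out, the last holds). Time passes only in rows, so rows that repeat a pose let the fingers close, or fill a call up. It gives the time, the measured TCP pose, the force and the opening at its end, in the units of the state.
- get_obs(): the state, without advancing time (a new reading comes with each control period).
- get_image(name): name is "scene" or "top" or "wrist"; returns a dict with "pixels" (400x640x3 uint8, red, green, blue), "K" (3x3 intrinsics, pixels), "extrinsics" (4x4, takes a point from world to camera coordinates); the wrist camera has in their place "T_tool_cam" (4x4, takes a point from camera to tool coordinates, whose origin is the TCP and whose axes are the tool frame's). Camera axes: x right, y down, z forward; pixel columns grow to the right and rows downward; lengths in mm; the calibration is good to about 2 mm. A picture is of the moment at which its call begins: read the wrist's pose just before it. There is no depth.
- sign_off(): hands the job in, once; it reports no verdict.
The state is a dict: "time_s": time; "qpos": joint angles; "dq": joint speeds; "joint_efforts": joint torques, N m; "ee_pos": TCP position; "eef_rot": TCP orientation; "ft_force": force on the tool from outside, world axes, zero at the start; "moment": the same for the moment, N m; "width": finger opening in mm.
Only numpy, scipy, OpenCV 4.12 (cv2) and the standard library are available. Lean on these libraries where they do the work, as an engineer would, in place of code of your own. Each camera call takes 0.05 s, during which the arm holds its last target. There are 200 camera calls.

## Working session

There is one attempt and no reset: what is moved stays moved. The work goes in short steps, Python scripts to look and compute and a tool call to move; the robot and the scene stay as the last step left them, time stands still between calls to the robot, and variables do not carry over. Pictures are saved under pics/ and viewed, about 8 in all and at most 12, crops included, and the job is handed in when it is done.

Besides the shell and the picture viewer there is one more tool, called after ">>>" as name(argument=value, ...) on one line, values as JSON. play_rows: Moves the arm, as the interface text tells. Its arguments: {"type":"object","properties":{"plan":{"type":"array"},"grip":{"type":"number"},"squeeze":{"type":"number"}},"required":["plan"]}

```bash
mkdir -p pics; ls
python3 - <<'E'
from rig import *
import cv2,numpy as np
o=get_obs();print(o, grip_depth)
for n in ["scene","top"]:
    im=get_image(n);cv2.imwrite(f"pics/{n}1.png",im["pixels"][:,:,::-1]);print(n,im["K"],im["extrinsics"])
print(get_image("wrist")["T_tool_cam"])
E
```

```text
pics
{'time_s': 0.0, 'qpos': array([ 1.26350859e+00,  3.07566290e-01,  1.50769139e+00, -4.20145393e-05,
        1.32837979e+00, -7.35032801e-02]), 'dq': array([-5.38465154e-04,  4.05099538e-04, -7.65025296e-04,  2.94032108e-05,
        1.78265674e-04,  9.56205058e-04]), 'joint_efforts': array([-2.68914133e-03, -4.57541585e+01, -2.51915717e+01, -6.08733753e-04,
        1.32019236e-02,  2.96078468e-06]), 'ee_pos': array([133.03223428, 558.67687268, 230.37808577]), 'eef_rot': array([-0.55448138,  0.5553157 ,  0.43768679, -0.43886804]), 'ft_force': array([ 4.10582124e-04,  3.41522814e-01, -6.70041040e-01]), 'moment': array([-0.00182913, -0.02276257,  0.00881427]), 'width': 85.75095329216553} 18.700000000000003
scene [[363.03231983   0.         321.49899386]
 [  0.         363.03231983 196.64079948]
 [  0.           0.           1.        ]] [[ 8.71123593e-01  4.91061114e-01 -1.63337291e-03 -5.13347476e+02]
 [ 4.05261142e-01 -7.20788198e-01 -5.62341338e-01 -6.88117040e+01]
 [-2.77321280e-01  4.89206865e-01 -8.26903592e-01  1.17074760e+03]
 [ 0.00000000e+00  0.00000000e+00  0.00000000e+00  1.00000000e+00]]
top [[419.41507981   0.         322.13891164]
 [  0.         419.41507981 201.11684377]
 [  0.           0.           1.        ]] [[ 2.85374982e-02 -9.99546184e-01  9.64556959e-03  1.13052733e+01]
 [-9.87378047e-01 -2.96913656e-02 -1.55573179e-01  6.26130492e+02]
 [ 1.55788968e-01 -5.08415434e-03 -9.87777277e-01  1.17079286e+03]
 [ 0.00000000e+00  0.00000000e+00  0.00000000e+00  1.00000000e+00]]
[[ 9.99998790e-01 -1.04234822e-03 -1.15512861e-03 -2.98726554e-01]
 [ 8.32117782e-04 -2.69030704e-01  9.63131241e-01 -1.42520641e+02]
 [-1.31468320e-03 -9.63131037e-01 -2.69029511e-01  6.86304096e+01]
 [ 0.00000000e+00  0.00000000e+00  0.00000000e+00  1.00000000e+00]]
```

View pics/scene1.png

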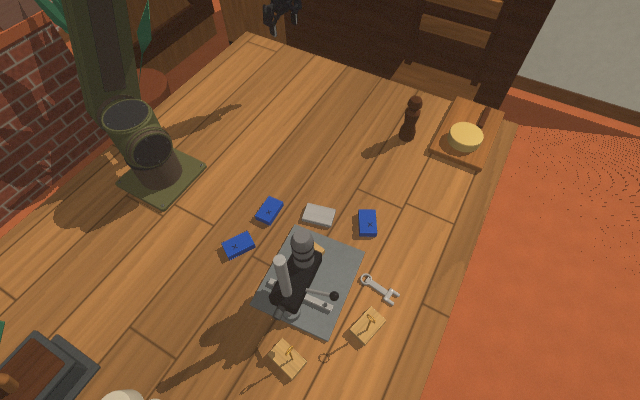

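View pics/top1.png

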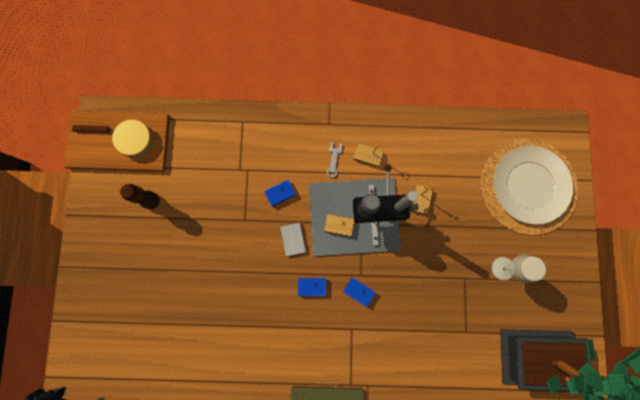

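The scene picture shows the stand near (305,285). The top view shows the stand near (355,217), the oak block near (339,226) on its left half, and the tin near (293,240). I'll enlarge the top and scene views next.

Run:
```python
import cv2,numpy as np
a=cv2.imread("pics/top1.png")[165:265,270:430]
cv2.imwrite("pics/top_c.png",cv2.resize(a,None,fx=5,fy=5,interpolation=cv2.INTER_CUBIC))
```

```text
(no output)
```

View pics/top_c.png

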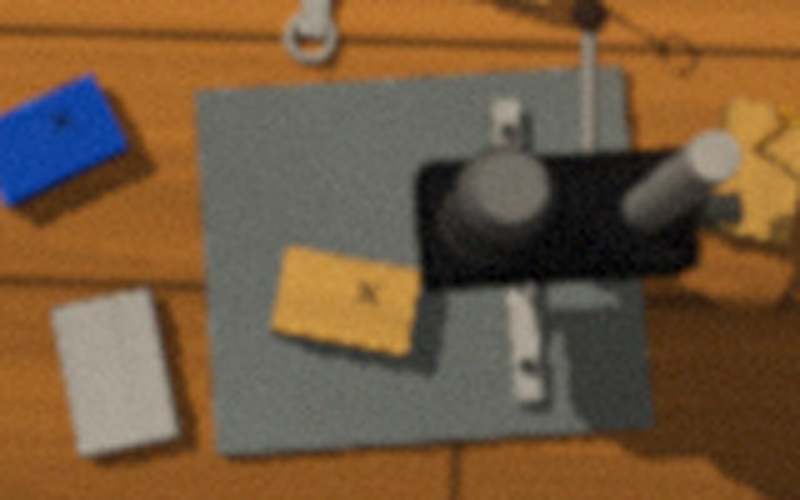

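The crop shows the plate corners at (197,92), (620,67), (653,428) and (220,455). The block's top corners are (287,247), (422,270), (408,356) and (272,332), with the cross at (369,293).

```bash
cat > h.py <<'E'
import numpy as np,cv2
from scipy.optimize import least_squares
from scipy.spatial.transform import Rotation as R
def back(uv,z,K,E):
    d=np.c_[uv,np.ones(len(uv))]@np.linalg.inv(K).T@E[:3,:3]; c=-E[:3,:3].T@E[:3,3]
    return (c+d*((z-c[2])/d[:,2])[:,None])[:,:2]
def fit2(L,W):  # L local pts, W world pts -> x,y,yaw
    f=lambda p:(L@np.array([[np.cos(p[2]),np.sin(p[2])],[-np.sin(p[2]),np.cos(p[2])]])+p[:2]-W).ravel()
    s=min((least_squares(f,[*W.mean(0),a]) for a in(-2.5,-1.5,-.5,.5,1.5)),key=lambda s:s.cost)
    return s.x,s.fun.reshape(-1,2)
def app(p,L):
    L=np.atleast_2d(L);c,s=np.cos(p[2]),np.sin(p[2]);return L@np.array([[c,s],[-s,c]])+p[:2]
E
python3 - <<'E'
from h import *
from rig import *
im=get_image("top");K,E=im["K"],im["extrinsics"]
cr=lambda a:(np.array(a,float)+.5)/5-.5+[270,165]
P=back(cr([(197,92),(620,67),(653,428),(220,455)]),10,K,E)
st,r=fit2(np.array([(-130,110),(130,110),(130,-110),(-130,-110.]) if False else [(-130,110),(130,110),(130,-110),(-130,-110)],float),P);print("stand",st,r.round(1))
B=back(cr([(287,247),(422,270),(408,356),(272,332),(369,293)]),32,K,E)
b,r=fit2(np.array([(-40,25),(40,25),(40,-25),(-40,-25),(12,6)],float),B);print("block",b,r.round(1))
T=back(cr([(52,312),(152,289),(180,437),(80,458)]),16,K,E);print("tin",T)
loc=lambda q:np.linalg.inv(np.array([[np.cos(st[2]),-np.sin(st[2])],[np.sin(st[2]),np.cos(st[2])]]))@(q-st[:2])
print("block in stand",loc(b[:2]),b[2]-st[2],[loc(t) for t in T])
E
```

```text
File "<stdin>", line 6
    st,r=fit2(np.array([(-130,110),(130,110),(130,-110),(-130,-110.]) if False else [(-130,110),(130,110),(130,-110),(-130,-110)],float),P);print("stand",st,r.round(1))
                                                                   ^
SyntaxError: closing parenthesis ']' does not match opening parenthesis '('
```

Run:
```python
from h import *
from rig import *
im=get_image("top");K,E=im["K"],im["extrinsics"]
cr=lambda a:(np.array(a,float)+.5)/5-.5+[270,165]
P=back(cr([(197,92),(620,67),(653,428),(220,455)]),10,K,E)
st,r=fit2(np.array([(-130,110),(130,110),(130,-110),(-130,-110)],float),P);print("stand",st,r.round(1))
B=back(cr([(287,247),(422,270),(408,356),(272,332),(369,293)]),32,K,E)
b,r=fit2(np.array([(-40,25),(40,25),(40,-25),(-40,-25),(12,6)],float),B);print("block",b,r.round(1))
T=back(cr([(52,312),(152,289),(180,437),(80,458)]),16,K,E)
c,s=np.cos(st[2]),np.sin(st[2]);loc=lambda q:(q-st[:2])@np.array([[c,-s],[s,c]])
print("block in stand",loc(b[:2]),b[2]-st[2],loc(T))
```

```text
stand [588.92675705 -67.44471776  -1.47894565] [[ 0.7  1.4]
 [ 1.2 -1.6]
 [-0.6 -1.8]
 [-1.3  2. ]]
block [559.72710147 -21.85155381   4.56992982] [[-0.2 -0. ]
 [-0.3  0.3]
 [ 0.8  0.1]
 [ 0.5 -0.3]
 [-0.7 -0.1]]
block in stand [-48.07921331 -24.89469286] 6.04887546960842 [[-221.90980134  -19.09514816]
 [-162.17777644   -9.13741199]
 [-150.60372454  -97.14740018]
 [-209.66064876 -105.65034727]]
```

```bash
cat >> h.py <<'E'
st=np.array([588.93,-67.44,-1.479])
def goal(x,y,z,yaw=0,lean=40,back=0):
    """TCP pose in stand frame -> world pos, R. tool x=-stand y, y leaning toward +x"""
    a=np.radians(lean);ty=np.array([np.sin(a),0,-np.cos(a)]);tx=np.array([0,-1.,0])
    M=R.from_euler('z',st[2]+yaw).as_matrix()@R.from_euler('z',0).as_matrix()@np.c_[tx,ty,np.cross(tx,ty)]
    p=np.r_[app(st,[x,y])[0],z]-back*M[:,1]
    return p,M
def pose(o):
    q=o["eef_rot"];return o["ee_pos"],R.from_quat([*q[1:],q[0]]).as_matrix()
def move(o,p,M):
    p0,M0=pose(o)
    return ((p-p0)@M0/1000).round(4),R.from_matrix(M0.T@M).as_rotvec().round(4)
def tostand(w):
    c,s=np.cos(st[2]),np.sin(st[2]);return (np.atleast_2d(w)[:,:2]-st[:2])@np.array([[c,-s],[s,c]])
E
python3 - <<'E'
from h import *
from rig import *
o=get_obs();print(pose(o)[1].round(2))
yb=-.234;g=np.array([-48.1,-24.9])+R.from_euler('z',yb).as_matrix()[:2,:2]@[-20,0]
p,M=goal(*g,20,yb,back=75);print(g,p,M.round(2));print(move(o,p,M))
for y in(0,):print(goal(-12,-6,20,0))
E
```

```text
[[ 0.23 -0.   -0.97]
 [ 0.97 -0.    0.23]
 [-0.   -1.    0.  ]]
[-67.55493396 -20.2625929 ] [569.39255508  45.69553776  77.45333323] [[-0.99 -0.09 -0.11]
 [ 0.14 -0.64 -0.76]
 [ 0.   -0.77  0.64]]
(array([-0.398 ,  0.1537, -0.5433]), array([ 0.5261, -1.5878,  0.577 ]))
(array([581.85525243, -56.04052866,  20.        ]), array([[-0.99578967,  0.05892271,  0.07022135],
       [-0.09166746, -0.64008126, -0.76281915],
       [ 0.        , -0.76604444,  0.64278761]]))
```

>>> play_rows(plan=[{"dx": -0.2,"dy": 0.047,"dz": -0.27,"ax": 0.26,"ay": -0.8,"az": 0.29},{"dx": -0.2,"dy": 0.047,"dz": -0.27,"ax": 0.26,"ay": -0.8,"az": 0.29},{"dx": -0.2,"dy": 0.047,"dz": -0.27,"ax": 0.26,"ay": -0.8,"az": 0.29},{"dx": -0.2,"dy": 0.047,"dz": -0.27,"ax": 0.26,"ay": -0.8,"az": 0.29},{"dx": -0.2,"dy": 0.047,"dz": -0.27,"ax": 0.26,"ay": -0.8,"az": 0.29},{"dx": -0.2,"dy": 0.047,"dz": -0.27,"ax": 0.26,"ay": -0.8,"az": 0.29},{"dx": -0.2,"dy": 0.047,"dz": -0.27,"ax": 0.26,"ay": -0.8,"az": 0.29},{"dx": -0.2,"dy": 0.047,"dz": -0.27,"ax": 0.26,"ay": -0.8,"az": 0.29},{"dx": -0.2,"dy": 0.047,"dz": -0.27,"ax": 0.26,"ay": -0.8,"az": 0.29},{"dx": -0.2,"dy": 0.047,"dz": -0.27,"ax": 0.26,"ay": -0.8,"az": 0.29}], grip=-1, squeeze=20)

```text
time_s: 1.03
ee_pos: [351.1, 299.8, 183.4]
eef_rot: [0.341, -0.324, -0.476, 0.743]
ft_force: [-0.4, -0.3, 0.7]
width: 85.5
```

Run:
```python
from h import *
from rig import *
o=get_obs();print(o["ee_pos"],o["qpos"].round(2))
p,M=goal(-67.5,-20.3,60,-.234,back=75);print(move(o,p,M))
```

```text
[351.12180843 299.79779628 183.37470632] [ 0.7   0.4   1.57 -0.11  1.54 -1.41]
(array([-0.3184,  0.0979, -0.0747]), array([ 0.2632, -0.7934,  0.2854]))
```

>>> play_rows(plan=[{"dx": -0.318,"dy": 0.098,"dz": -0.075,"ax": 0.263,"ay": -0.793,"az": 0.285},{"dx": -0.318,"dy": 0.098,"dz": -0.075,"ax": 0.263,"ay": -0.793,"az": 0.285},{"dx": -0.318,"dy": 0.098,"dz": -0.075,"ax": 0.263,"ay": -0.793,"az": 0.285},{"dx": -0.318,"dy": 0.098,"dz": -0.075,"ax": 0.263,"ay": -0.793,"az": 0.285},{"dx": -0.318,"dy": 0.098,"dz": -0.075,"ax": 0.263,"ay": -0.793,"az": 0.285},{"dx": -0.318,"dy": 0.098,"dz": -0.075,"ax": 0.263,"ay": -0.793,"az": 0.285},{"dx": -0.318,"dy": 0.098,"dz": -0.075,"ax": 0.263,"ay": -0.793,"az": 0.285},{"dx": -0.318,"dy": 0.098,"dz": -0.075,"ax": 0.263,"ay": -0.793,"az": 0.285},{"dx": -0.318,"dy": 0.098,"dz": -0.075,"ax": 0.263,"ay": -0.793,"az": 0.285},{"dx": -0.318,"dy": 0.098,"dz": -0.075,"ax": 0.263,"ay": -0.793,"az": 0.285}])

```text
time_s: 1.87
ee_pos: [569.4, 48.9, 116.8]
eef_rot: [0.064, -0.03, -0.423, 0.903]
ft_force: [-0.0, 0.8, 1.0]
width: 85.2
```

```bash
cat >> h.py <<'E'
def wcam(o,im):
    p,M=pose(o);T=np.eye(4);T[:3,:3]=M;T[:3,3]=p
    return np.linalg.inv(T@im["T_tool_cam"])
def shoot(name):
    from rig import get_obs,get_image
    o=get_obs();im=get_image("wrist");E=wcam(o,im);np.savez("pics/"+name+".npz",E=E,K=im["K"])
    cv2.imwrite("pics/"+name+".png",im["pixels"][:,:,::-1]);return o,E,im["K"]
def proj(X,K,E):
    c=np.atleast_2d(X)@E[:3,:3].T+E[:3,3];u=c@K.T;return (u[:,:2]/u[:,2:]).round(1)
E
python3 - <<'E'
from h import *
o,E,K=shoot("w1");print(o["time_s"],o["ee_pos"],o["qpos"].round(2))
p,M=goal(-67.5,-20.3,60,-.234,back=75);print(move(o,p,M))
bs=app(np.array([*app(st,[-48.1,-24.9])[0],st[2]-.234]),[(-40,25),(40,25),(40,-25),(-40,-25),(12,6)])
print(proj(np.c_[bs,np.full(5,32)],K,E),proj(np.r_[app(st,[20,0])[0],42],K,E),proj(np.c_[app(st,[(48,90),(48,-90)]),[22,22]],K,E))
E
```

```text
1.8667 [569.44678633  48.91966443 116.8364646 ] [ 0.38  0.62  1.53 -0.6   1.42 -2.4 ]
(array([-0.0004,  0.0016,  0.0029]), array([ 0.0032,  0.0002, -0.0009]))
[[284.9 255.5]
 [289.3 157.4]
 [352.6 157.3]
 [356.8 255.5]
 [313.  189. ]] [[270.1 128.4]] [[162.7 136.9]
 [366.9  97.9]]
```

View pics/w1.png

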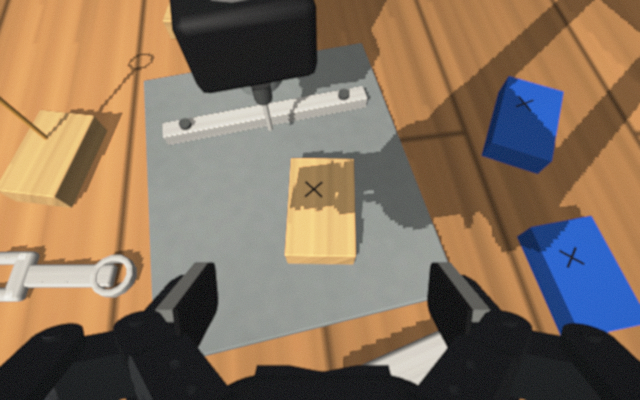

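The wrist view matches the prediction within about 2 px: cross at (313,189), block corners where expected, bit tip at about (270,130). Joint 6 is at -2.4 and the final turn would take it past -2.68. I'll use the equivalent grasp, a half turn about the tool's y.

>>> play_rows(plan=[{"ay": 1.2},{"ay": 1.2},{"ay": 1.2},{"ay": 1.2},{"ay": 1.2},{"ay": 1.2},{"ay": 1.2},{"ay": 1.2},{"ay": 1.2},{"ay": 1.2}])

```text
validation failed for argument at $.pl...
```

>>> play_rows(plan=[{"ay": 1.2},{"ay": 1.2},{"ay": 1.2},{"ay": 1.2},{"ay": 1.2},{"ay": 1.2},{"ay": 1.2},{"ay": 1.2},{"ay": 1.2},{"ay": 1.2}])

```text
validation failed for argument at $.pl...
```

```bash
sed -i 's/tx=np.array(\[0,-1.,0\])/tx=np.array([0,1.,0])/' h.py
python3 - <<'E'
from h import *
from rig import *
o=get_obs();print(o["time_s"],o["ee_pos"],o["qpos"].round(2))
p,M=goal(-67.5,-20.3,20,-.234,back=40);print(move(o,p,M))
E
```

```text
1.9167 [568.57567021  50.05237318 117.25374298] [ 0.38  0.62  1.53 -0.6   1.42 -2.4 ]
(array([-0.0014,  0.0683, -0.0221]), array([-1.6000e-03, -3.1406e+00, -6.0000e-03]))
```

>>> play_rows(plan=[{"dx": 0,"dy": 0,"dz": 0,"ax": 0,"ay": 1.2,"az": 0},{"dx": 0,"dy": 0,"dz": 0,"ax": 0,"ay": 1.2,"az": 0},{"dx": 0,"dy": 0,"dz": 0,"ax": 0,"ay": 1.2,"az": 0},{"dx": 0,"dy": 0,"dz": 0,"ax": 0,"ay": 1.2,"az": 0},{"dx": 0,"dy": 0,"dz": 0,"ax": 0,"ay": 1.2,"az": 0},{"dx": 0,"dy": 0,"dz": 0,"ax": 0,"ay": 1.2,"az": 0},{"dx": 0,"dy": 0,"dz": 0,"ax": 0,"ay": 1.2,"az": 0},{"dx": 0,"dy": 0,"dz": 0,"ax": 0,"ay": 1.2,"az": 0},{"dx": 0,"dy": 0,"dz": 0,"ax": 0,"ay": 1.2,"az": 0},{"dx": 0,"dy": 0,"dz": 0,"ax": 0,"ay": 1.2,"az": 0}])

```text
time_s: 2.75
ee_pos: [567.9, 52.2, 118.4]
eef_rot: [0.291, -0.537, -0.314, 0.727]
ft_force: [0.9, -0.5, 0.0]
width: 85.4
```

>>> play_rows(plan=[{"dx": 0,"dy": 0,"dz": 0,"ax": 0,"ay": 1.2,"az": 0},{"dx": 0,"dy": 0,"dz": 0,"ax": 0,"ay": 1.2,"az": 0},{"dx": 0,"dy": 0,"dz": 0,"ax": 0,"ay": 1.2,"az": 0},{"dx": 0,"dy": 0,"dz": 0,"ax": 0,"ay": 1.2,"az": 0},{"dx": 0,"dy": 0,"dz": 0,"ax": 0,"ay": 1.2,"az": 0},{"dx": 0,"dy": 0,"dz": 0,"ax": 0,"ay": 1.2,"az": 0},{"dx": 0,"dy": 0,"dz": 0,"ax": 0,"ay": 1.2,"az": 0},{"dx": 0,"dy": 0,"dz": 0,"ax": 0,"ay": 1.2,"az": 0},{"dx": 0,"dy": 0,"dz": 0,"ax": 0,"ay": 1.2,"az": 0},{"dx": 0,"dy": 0,"dz": 0,"ax": 0,"ay": 1.2,"az": 0}])

```text
time_s: 3.58
ee_pos: [568.0, 52.2, 118.4]
eef_rot: [-0.417, 0.853, 0.095, -0.297]
ft_force: [-1.6, -0.1, -0.1]
width: 85.4
```

Run:
```python
from h import *
from rig import *
o=get_obs();print(o["time_s"],o["ee_pos"],o["qpos"].round(2))
p,M=goal(-67.5,-20.3,20,-.234,back=40);print(move(o,p,M))
```

```text
3.5833 [567.95140747  52.22095295 118.4135959 ] [ 0.38  0.61  1.53 -0.6   1.42  0.01]
(array([0.0158, 0.0705, 0.0143]), array([-0.0028,  0.739 ,  0.0058]))
```

>>> play_rows(plan=[{"dx": 0.016,"dy": 0.07,"dz": 0.014,"ax": -0.003,"ay": 0.739,"az": 0.006},{"dx": 0.016,"dy": 0.07,"dz": 0.014,"ax": -0.003,"ay": 0.739,"az": 0.006},{"dx": 0.016,"dy": 0.07,"dz": 0.014,"ax": -0.003,"ay": 0.739,"az": 0.006},{"dx": 0.016,"dy": 0.07,"dz": 0.014,"ax": -0.003,"ay": 0.739,"az": 0.006},{"dx": 0.016,"dy": 0.07,"dz": 0.014,"ax": -0.003,"ay": 0.739,"az": 0.006},{"dx": 0.016,"dy": 0.07,"dz": 0.014,"ax": -0.003,"ay": 0.739,"az": 0.006},{"dx": 0.016,"dy": 0.07,"dz": 0.014,"ax": -0.003,"ay": 0.739,"az": 0.006},{"dx": 0.016,"dy": 0.07,"dz": 0.014,"ax": -0.003,"ay": 0.739,"az": 0.006},{"dx": 0.016,"dy": 0.07,"dz": 0.014,"ax": -0.003,"ay": 0.739,"az": 0.006},{"dx": 0.016,"dy": 0.07,"dz": 0.014,"ax": -0.003,"ay": 0.739,"az": 0.006}])

```text
time_s: 4.42
ee_pos: [567.2, 21.8, 50.8]
eef_rot: [-0.421, 0.904, -0.063, 0.026]
ft_force: [-0.1, -0.5, -0.2]
width: 85.1
```

Run:
```python
from h import *
o,E,K=shoot("w2");print(o["time_s"],o["ee_pos"],o["qpos"].round(2))
p,M=goal(-67.5,-20.3,20,-.234);print(move(o,p,M))
bs=app(np.array([*app(st,[-48.1,-24.9])[0],st[2]-.234]),[(-40,25),(40,25),(40,-25),(-40,-25),(12,6)])
print(proj(np.c_[bs,np.full(5,32)],K,E),proj(np.r_[app(st,[20,0])[0],42],K,E),proj(np.c_[app(st,[(48,90),(48,-90)]),[22,22]],K,E))
```

```text
4.4167 [567.21536006  21.83464307  50.76695449] [ 0.34  0.69  1.6  -0.63  1.29  0.8 ]
(array([-0.0012,  0.0392,  0.0012]), array([ 0.0016,  0.0074, -0.0007]))
[[373.8 236.1]
 [358.8 295.5]
 [283.9 295.1]
 [269.6 235.5]
 [331.4 278.7]] [[378.5 319.9]] [[501.  296.2]
 [272.6 312.5]]
```

View pics/w2.png

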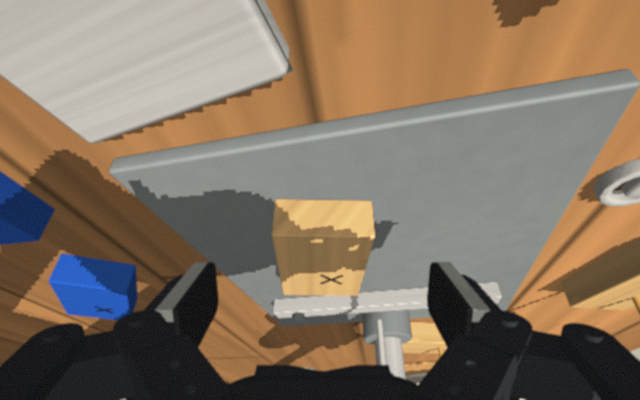

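The inverted wrist view shows the block centred between the fingers, with the cross at (331,280) against a predicted (331,279). I'll descend along the tool axis and then close.

>>> play_rows(plan=[{"dx": -0.001,"dy": 0.01,"dz": 0.001,"ax": 0,"ay": 0.004,"az": 0},{"dx": -0.001,"dy": 0.02,"dz": 0.001,"ax": 0,"ay": 0.004,"az": 0},{"dx": -0.001,"dy": 0.03,"dz": 0.001,"ax": 0,"ay": 0.004,"az": 0},{"dx": -0.001,"dy": 0.039,"dz": 0.001,"ax": 0,"ay": 0.004,"az": 0},{"dx": -0.001,"dy": 0.039,"dz": 0.001,"ax": 0,"ay": 0.004,"az": 0},{"dx": -0.001,"dy": 0.039,"dz": 0.001,"ax": 0,"ay": 0.004,"az": 0},{"dx": -0.001,"dy": 0.039,"dz": 0.001,"ax": 0,"ay": 0.004,"az": 0},{"dx": -0.001,"dy": 0.039,"dz": 0.001,"ax": 0,"ay": 0.004,"az": 0},{"dx": -0.001,"dy": 0.039,"dz": 0.001,"ax": 0,"ay": 0.004,"az": 0},{"dx": -0.001,"dy": 0.039,"dz": 0.001,"ax": 0,"ay": 0.004,"az": 0}])

```text
time_s: 5.3
ee_pos: [563.2, -2.6, 20.2]
eef_rot: [-0.421, 0.904, -0.064, 0.029]
ft_force: [-0.1, 0.2, 0.2]
width: 85.3
```

>>> play_rows(plan=[{"dx": 0,"dy": 0,"dz": 0,"ax": 0,"ay": 0,"az": 0},{"dx": 0,"dy": 0,"dz": 0,"ax": 0,"ay": 0,"az": 0},{"dx": 0,"dy": 0,"dz": 0,"ax": 0,"ay": 0,"az": 0},{"dx": 0,"dy": 0,"dz": 0,"ax": 0,"ay": 0,"az": 0},{"dx": 0,"dy": 0,"dz": 0,"ax": 0,"ay": 0,"az": 0},{"dx": 0,"dy": 0,"dz": 0,"ax": 0,"ay": 0,"az": 0},{"dx": 0,"dy": 0,"dz": 0,"ax": 0,"ay": 0,"az": 0},{"dx": 0,"dy": 0,"dz": 0,"ax": 0,"ay": 0,"az": 0},{"dx": 0,"dy": 0,"dz": 0,"ax": 0,"ay": 0,"az": 0},{"dx": 0,"dy": 0,"dz": 0,"ax": 0,"ay": 0,"az": 0}], grip=1, squeeze=20)

```text
time_s: 6.13
ee_pos: [563.0, -2.8, 20.1]
eef_rot: [-0.421, 0.904, -0.065, 0.029]
ft_force: [0.2, 1.3, 3.3]
width: 49.5
```

Run:
```python
from h import *
o,E,K=shoot("w3");print(o["time_s"],o["ee_pos"],o["qpos"].round(2),o["width"],o["ft_force"].round(1),tostand(o["ee_pos"]))
for x in(-13,-11): print(move(o,*goal(x-5,-6,o["ee_pos"][2])))
bs=app(np.array([*app(st,[-48.1,-24.9])[0],st[2]-.234]),[(-40,25),(40,25),(40,-25),(-40,-25),(12,6)])
print(proj(np.c_[bs,np.full(5,32)],K,E),proj(np.r_[app(st,[20,0])[0],42],K,E),proj(np.c_[app(st,[(48,90),(48,-90)]),[22,22]],K,E))
a=cv2.imread("pics/w3.png")[150:400,170:490];cv2.imwrite("pics/w3c.png",cv2.resize(a,None,fx=2.4,fy=2.4,interpolation=cv2.INTER_CUBIC))
```

```text
6.1333 [562.96351962  -2.84737559  20.12279629] [ 0.31  0.72  1.65 -0.67  1.21  0.83] 49.48666782356844 [0.2 1.3 3.3] [[-66.70094976 -19.93611126]]
(array([ 0.0248,  0.0284, -0.0338]), array([ 0.0019, -0.1778, -0.1518]))
(array([ 0.0253,  0.0297, -0.0353]), array([ 0.0019, -0.1778, -0.1518]))
[[390.3 274.3]
 [367.7 332.3]
 [278.4 332.2]
 [256.1 274.3]
 [335.2 317. ]] [[390.6 359. ]] [[533.1 327.6]
 [267.2 343.4]]
```

View pics/w3c.png

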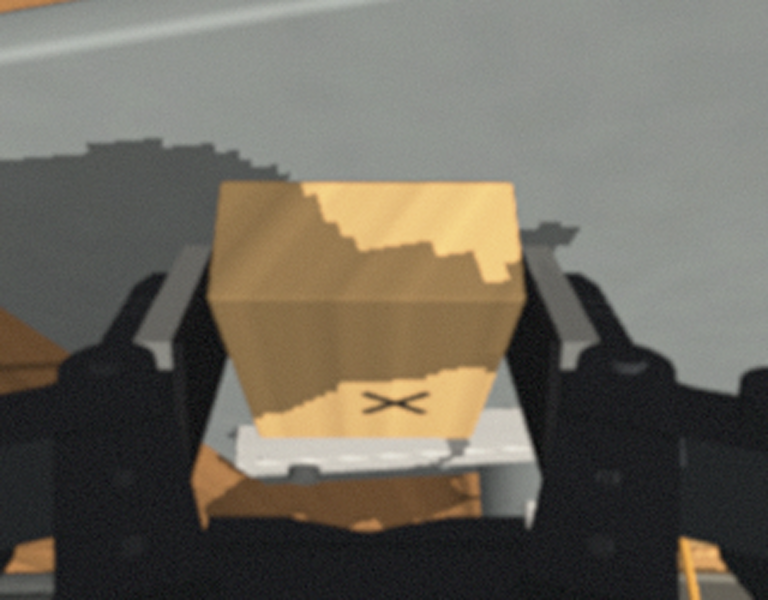

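The block is gripped, 49.5 mm wide. The cross sits at about (334.5,318) against a predicted (335,317), so the estimate holds. I'll slide to about 4 mm short of the fence and look.

Run:
```python
from h import *
from rig import *
o=get_obs()
for f in (.33,.66,1): print(move(o,*goal(-66.7+f*51.2,-19.9+f*14.4,o["ee_pos"][2],-.234*(1-f))))
```

```text
(array([ 0.0086,  0.0099, -0.0117]), array([ 0.0021, -0.0579, -0.0509]))
(array([ 0.0171,  0.0197, -0.0235]), array([ 0.002 , -0.117 , -0.1006]))
(array([ 0.0259,  0.0299, -0.0356]), array([ 0.0019, -0.1779, -0.1518]))
```

>>> play_rows(plan=[{"dx": 0.0032,"dy": 0.0037,"dz": -0.0044,"ax": 0,"ay": -0.022,"az": -0.019},{"dx": 0.0065,"dy": 0.0075,"dz": -0.0089,"ax": 0,"ay": -0.0445,"az": -0.038},{"dx": 0.0097,"dy": 0.0112,"dz": -0.0133,"ax": 0,"ay": -0.0667,"az": -0.057},{"dx": 0.0129,"dy": 0.0149,"dz": -0.0178,"ax": 0,"ay": -0.089,"az": -0.076},{"dx": 0.0162,"dy": 0.0187,"dz": -0.0222,"ax": 0,"ay": -0.111,"az": -0.095},{"dx": 0.0194,"dy": 0.0224,"dz": -0.0267,"ax": 0,"ay": -0.1334,"az": -0.114},{"dx": 0.0227,"dy": 0.0262,"dz": -0.0311,"ax": 0,"ay": -0.1556,"az": -0.133},{"dx": 0.0259,"dy": 0.0299,"dz": -0.0356,"ax": 0,"ay": -0.178,"az": -0.152},{"dx": 0.0259,"dy": 0.0299,"dz": -0.0356,"ax": 0,"ay": -0.178,"az": -0.152},{"dx": 0.0259,"dy": 0.0299,"dz": -0.0356,"ax": 0,"ay": -0.178,"az": -0.152}])

```text
time_s: 7.02
ee_pos: [581.2, -53.9, 20.1]
eef_rot: [-0.421, 0.906, 0.041, -0.02]
ft_force: [0.0, -2.9, 2.9]
width: 49.4
```

Run:
```python
from h import *
o,E,K=shoot("w4");print(o["time_s"],o["ee_pos"],o["width"],o["ft_force"].round(1),tostand(o["ee_pos"]))
p,M=pose(o);yaw=np.arctan2(M[1,1],M[0,1])-st[2];print("yaw",yaw)
bs=app(st,np.array([(-40,25),(40,25),(40,-25),(-40,-25),(12,6)])+tostand(p)+[19.3,-.5])
print(proj(np.c_[bs,np.full(5,32)],K,E),proj(np.r_[app(st,[20,0])[0],42],K,E),proj(np.c_[app(st,[(48,90),(48,-90),(48,35),(48,-35)]),[22]*4],K,E))
a=cv2.imread("pics/w4.png")[240:400,220:460];cv2.imwrite("pics/w4c.png",cv2.resize(a,None,fx=3.3,fy=3.3,interpolation=cv2.INTER_CUBIC))
```

```text
7.0167 [581.20961149 -53.85906056  20.14779661] 49.43497230104172 [ 0.  -2.9  2.9] [[-14.23146768  -6.44295295]]
yaw -0.0025217611910091087
[[390.3 274.5]
 [367.8 332.2]
 [278.6 332.1]
 [256.3 274.5]
 [335.3 316.9]] [[337.5 339.4]] [[489.6 316. ]
 [180.9 315.8]
 [395.1 315.9]
 [275.1 315.9]]
```

View pics/w4c.png

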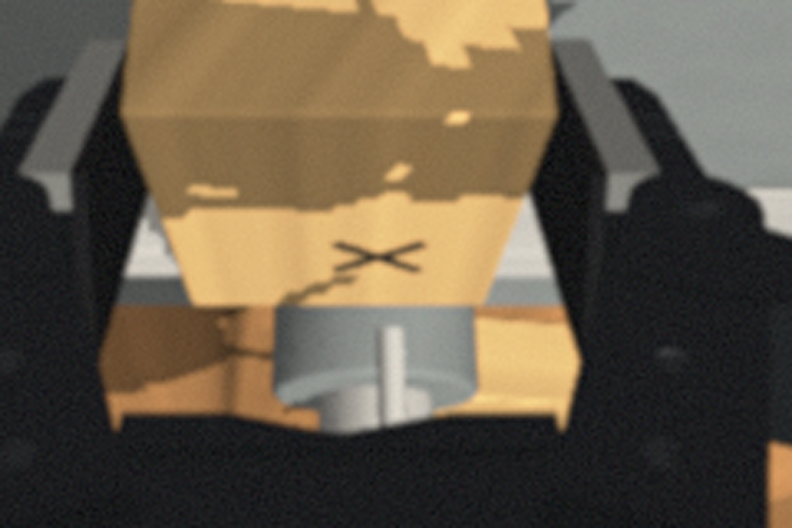

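The crop shows the cross at about (380,257) and the bit tip at about (393,327). Their full-image positions are (335.2,317.9) and (339.1,339.1). Next I work out the sideways offset.

Run:
```python
from h import *
d=np.load("pics/w4.npz");K,E=d["K"],d["E"]
up=lambda a:(np.array(a,float)+.5)/3.3-.5+[220,240]
m=tostand(back(up([(380,257)]),32,K,E));b=tostand(back(up([(393,327)]),42,K,E))
e=tostand(back(up([(190,305),(487,305),(122,115),(557,115)]),32,K,E))
print("mark",m,"bit",b,"need",b-m,"\ncorners",e)
from rig import get_obs
o=get_obs();t=tostand(o["ee_pos"])[0];print(t)
for dx in (3,4.5,6):
  print(dx,move(o,*goal(t[0]+dx,t[1]+(b-m)[0,1],o["ee_pos"][2])))
```

```text
mark [[18.03962399 -1.18613293]] bit [[18.73645344  0.54590385]] need [[0.69682945 1.73203678]] 
corners [[ 44.97751841 -32.71347225]
 [ 44.86914842  17.70441214]
 [-34.89994063 -31.83018872]
 [-34.92677242  17.36394355]]
[-14.43738177  -6.29231606]
3 (array([ 0.0017,  0.0019, -0.0023]), array([ 0.003 ,  0.0004, -0.0017]))
4.5 (array([ 0.0017,  0.0029, -0.0034]), array([ 0.003 ,  0.0004, -0.0017]))
6 (array([ 0.0017,  0.0039, -0.0046]), array([ 0.003 ,  0.0004, -0.0017]))
```

>>> play_rows(plan=[{"dx": 0.001,"dy": 0,"dz": 0,"ax": 0,"ay": 0,"az": 0},{"dx": 0.0017,"dy": 0,"dz": 0,"ax": 0,"ay": 0,"az": 0},{"dx": 0.0017,"dy": 0.0003,"dz": -0.0004,"ax": 0,"ay": 0,"az": 0},{"dx": 0.0017,"dy": 0.0006,"dz": -0.0008,"ax": 0,"ay": 0,"az": 0},{"dx": 0.0017,"dy": 0.001,"dz": -0.0012,"ax": 0,"ay": 0,"az": 0},{"dx": 0.0017,"dy": 0.0013,"dz": -0.0015,"ax": 0,"ay": 0,"az": 0},{"dx": 0.0017,"dy": 0.0013,"dz": -0.0015,"ax": 0,"ay": 0,"az": 0},{"dx": 0.0017,"dy": 0.0013,"dz": -0.0015,"ax": 0,"ay": 0,"az": 0},{"dx": 0.0017,"dy": 0.0013,"dz": -0.0015,"ax": 0,"ay": 0,"az": 0},{"dx": 0.0017,"dy": 0.0013,"dz": -0.0015,"ax": 0,"ay": 0,"az": 0}])

```text
time_s: 7.9
ee_pos: [583.8, -53.7, 20.1]
eef_rot: [-0.421, 0.906, 0.042, -0.019]
ft_force: [-1.4, 3.1, 6.5]
width: 49.3
```

>>> play_rows(plan=[{"dx": 0,"dy": 0.0002,"dz": -0.0002,"ax": 0,"ay": 0,"az": 0},{"dx": 0,"dy": 0.0003,"dz": -0.0004,"ax": 0,"ay": 0,"az": 0},{"dx": 0,"dy": 0.0005,"dz": -0.0006,"ax": 0,"ay": 0,"az": 0},{"dx": 0,"dy": 0.0006,"dz": -0.0008,"ax": 0,"ay": 0,"az": 0},{"dx": 0,"dy": 0.0006,"dz": -0.0008,"ax": 0,"ay": 0,"az": 0},{"dx": 0,"dy": 0.0006,"dz": -0.0008,"ax": 0,"ay": 0,"az": 0},{"dx": 0,"dy": 0.0006,"dz": -0.0008,"ax": 0,"ay": 0,"az": 0},{"dx": 0,"dy": 0.0006,"dz": -0.0008,"ax": 0,"ay": 0,"az": 0},{"dx": 0,"dy": 0.0006,"dz": -0.0008,"ax": 0,"ay": 0,"az": 0},{"dx": 0,"dy": 0.0006,"dz": -0.0008,"ax": 0,"ay": 0,"az": 0}])

```text
time_s: 8.73
ee_pos: [584.3, -54.5, 20.2]
eef_rot: [-0.422, 0.906, 0.042, -0.019]
ft_force: [-1.5, 3.1, 5.6]
width: 49.4
```

Run:
```python
from h import *
o,E,K=shoot("w5");print(o["time_s"],o["ee_pos"],o["width"],o["ft_force"].round(1),tostand(o["ee_pos"]))
a=cv2.imread("pics/w5.png")[240:400,220:460];cv2.imwrite("pics/w5c.png",cv2.resize(a,None,fx=3.3,fy=3.3,interpolation=cv2.INTER_CUBIC))
```

```text
8.7333 [584.26134997 -54.50138006  20.15015201] 49.430174378304905 [-1.5  3.1  5.6] [[-13.31210743  -3.46294307]]
```

View pics/w5c.png

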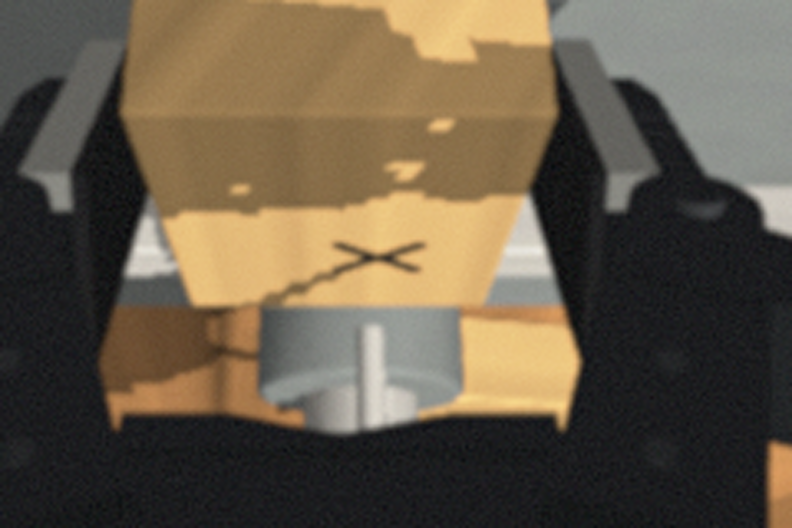

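Run:
```python
from h import *
d=np.load("pics/w5.npz");K,E=d["K"],d["E"]
up=lambda a:(np.array(a,float)+.5)/3.3-.5+[220,240]
m=tostand(back(up([(380,257)]),32,K,E));b=tostand(back(up([(373,323)]),42,K,E))
print("mark",m,"bit",b,"need",b-m)
from rig import get_obs
o=[get_obs() for _ in range(3)];print([x["ee_pos"] for x in o])
```

```text
mark [[18.83869015  1.80186695]] bit [[17.24971209  0.53528667]] need [[-1.58897806 -1.26658027]]
[array([584.28487364, -54.49120088,  20.11641574]), array([584.28487364, -54.49120088,  20.11641574]), array([584.28487364, -54.49120088,  20.11641574])]
```

>>> play_rows(plan=[{"dx": -0.0004,"dy": 0,"dz": 0,"ax": 0,"ay": 0,"az": 0},{"dx": -0.0008,"dy": 0,"dz": 0,"ax": 0,"ay": 0,"az": 0},{"dx": -0.0013,"dy": 0,"dz": 0,"ax": 0,"ay": 0,"az": 0},{"dx": -0.0013,"dy": 0.0003,"dz": -0.0004,"ax": 0,"ay": 0,"az": 0},{"dx": -0.0013,"dy": 0.0006,"dz": -0.0008,"ax": 0,"ay": 0,"az": 0},{"dx": -0.0013,"dy": 0.0006,"dz": -0.0008,"ax": 0,"ay": 0,"az": 0},{"dx": -0.0013,"dy": 0.0006,"dz": -0.0008,"ax": 0,"ay": 0,"az": 0},{"dx": -0.0013,"dy": 0.0006,"dz": -0.0008,"ax": 0,"ay": 0,"az": 0},{"dx": -0.0013,"dy": 0.0006,"dz": -0.0008,"ax": 0,"ay": 0,"az": 0},{"dx": -0.0013,"dy": 0.0006,"dz": -0.0008,"ax": 0,"ay": 0,"az": 0}])

```text
time_s: 9.62
ee_pos: [584.2, -55.5, 20.2]
eef_rot: [-0.422, 0.905, 0.043, -0.019]
ft_force: [0.9, 3.0, 4.8]
width: 49.7
```

>>> play_rows(plan=[{"dx": 0,"dy": 0.0002,"dz": -0.0002,"ax": 0,"ay": 0,"az": 0},{"dx": 0,"dy": 0.0003,"dz": -0.0004,"ax": 0,"ay": 0,"az": 0},{"dx": 0,"dy": 0.0005,"dz": -0.0006,"ax": 0,"ay": 0,"az": 0},{"dx": 0,"dy": 0.0006,"dz": -0.0008,"ax": 0,"ay": 0,"az": 0},{"dx": 0,"dy": 0.0006,"dz": -0.0008,"ax": 0,"ay": 0,"az": 0},{"dx": 0,"dy": 0.0006,"dz": -0.0008,"ax": 0,"ay": 0,"az": 0},{"dx": 0,"dy": 0.0006,"dz": -0.0008,"ax": 0,"ay": 0,"az": 0},{"dx": 0,"dy": 0.0006,"dz": -0.0008,"ax": 0,"ay": 0,"az": 0},{"dx": 0,"dy": 0.0006,"dz": -0.0008,"ax": 0,"ay": 0,"az": 0},{"dx": 0,"dy": 0.0006,"dz": -0.0008,"ax": 0,"ay": 0,"az": 0}])

```text
time_s: 10.45
ee_pos: [584.1, -56.5, 20.2]
eef_rot: [-0.422, 0.905, 0.043, -0.019]
ft_force: [0.9, 2.6, 5.6]
width: 49.5
```

>>> play_rows(plan=[{"dx": 0,"dy": 0.0002,"dz": -0.0002,"ax": 0,"ay": 0,"az": 0},{"dx": 0,"dy": 0.0003,"dz": -0.0004,"ax": 0,"ay": 0,"az": 0},{"dx": 0,"dy": 0.0005,"dz": -0.0006,"ax": 0,"ay": 0,"az": 0},{"dx": 0,"dy": 0.0006,"dz": -0.0008,"ax": 0,"ay": 0,"az": 0},{"dx": 0,"dy": 0.0006,"dz": -0.0008,"ax": 0,"ay": 0,"az": 0},{"dx": 0,"dy": 0.0006,"dz": -0.0008,"ax": 0,"ay": 0,"az": 0},{"dx": 0,"dy": 0.0006,"dz": -0.0008,"ax": 0,"ay": 0,"az": 0},{"dx": 0,"dy": 0.0006,"dz": -0.0008,"ax": 0,"ay": 0,"az": 0},{"dx": 0,"dy": 0.0006,"dz": -0.0008,"ax": 0,"ay": 0,"az": 0},{"dx": 0,"dy": 0.0006,"dz": -0.0008,"ax": 0,"ay": 0,"az": 0}])

```text
time_s: 11.28
ee_pos: [584.1, -56.5, 20.2]
eef_rot: [-0.422, 0.905, 0.043, -0.019]
ft_force: [-1.8, 6.6, 7.3]
width: 49.6
```

Run:
```python
from h import *
o,E,K=shoot("w6");print(o["time_s"],o["ee_pos"],o["width"],o["ft_force"].round(1),tostand(o["ee_pos"]))
a=cv2.imread("pics/w6.png")[280:400,240:440];cv2.imwrite("pics/w6c.png",cv2.resize(a,None,fx=4,fy=4,interpolation=cv2.INTER_CUBIC))
```

```text
11.2833 [584.07895779 -56.49190238  20.16231436] 49.62250261256985 [-1.8  6.6  7.3] [[-11.34668529  -3.82703345]]
```

View pics/w6c.png

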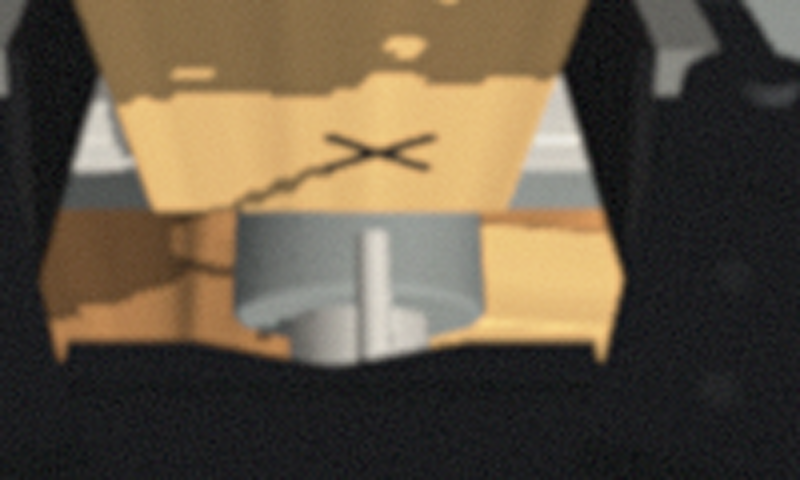

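Run:
```python
from h import *
d=np.load("pics/w6.npz");K,E=d["K"],d["E"]
up=lambda a:(np.array(a,float)+.5)/4-.5+[240,280]
m=tostand(back(up([(380,152)]),32,K,E));b=tostand(back(up([(375,231)]),42,K,E))
print("mark",m,"bit",b,"need",b-m)
# vertical drop from tip, with x fixed at 20: which y gives tip column?
for y in (0,.5,1,1.5): print(y,proj(np.r_[app(st,[20,y])[0],42],K,E),proj(np.r_[app(st,[20,y])[0],32],K,E))
print("obs",up([(375,231),(380,152)]))
e=tostand(back(up([(157,212),(508,212)]),32,K,E));print(e)
```

```text
mark [[20.85968241  1.36211061]] bit [[18.83413286  0.48282406]] need [[-2.02554954 -0.87928655]]
0 [[332.3 338. ]] [[331.9 317.1]]
0.5 [[333.3 338. ]] [[332.9 317.1]]
1 [[334.4 338. ]] [[333.9 317.1]]
1.5 [[335.4 338. ]] [[335.  317.1]]
obs [[333.375 337.375]
 [334.625 317.625]]
[[ 48.00812359 -29.07642356]
 [ 48.49923704  20.13713933]]
```

Contact with the fence shows in the force, and the stand estimate agrees. The cross at (380,152) is about 0.9 mm too far from the robot relative to the bit tip at (375,231). I'll shift it back along the fence.

>>> play_rows(plan=[{"dx": -0.0003,"dy": 0,"dz": 0,"ax": 0,"ay": 0,"az": 0},{"dx": -0.0006,"dy": 0,"dz": 0,"ax": 0,"ay": 0,"az": 0},{"dx": -0.0009,"dy": 0,"dz": 0,"ax": 0,"ay": 0,"az": 0},{"dx": -0.0009,"dy": 0,"dz": 0,"ax": 0,"ay": 0,"az": 0},{"dx": -0.0009,"dy": 0.0003,"dz": -0.0004,"ax": 0,"ay": 0,"az": 0},{"dx": -0.0009,"dy": 0.0003,"dz": -0.0004,"ax": 0,"ay": 0,"az": 0},{"dx": -0.0009,"dy": 0.0003,"dz": -0.0004,"ax": 0,"ay": 0,"az": 0},{"dx": -0.0009,"dy": 0.0003,"dz": -0.0004,"ax": 0,"ay": 0,"az": 0},{"dx": -0.0009,"dy": 0.0003,"dz": -0.0004,"ax": 0,"ay": 0,"az": 0},{"dx": -0.0009,"dy": 0.0003,"dz": -0.0004,"ax": 0,"ay": 0,"az": 0}])

```text
time_s: 12.17
ee_pos: [584.1, -56.5, 20.2]
eef_rot: [-0.423, 0.905, 0.043, -0.018]
ft_force: [-0.8, 9.1, 7.9]
width: 49.9
```

Run:
```python
from h import *
o,E,K=shoot("w7");print(o["time_s"],o["ee_pos"],o["width"],o["ft_force"].round(1),tostand(o["ee_pos"]))
im=cv2.imread("pics/w7.png");old=cv2.imread("pics/w6.png")
# track bit tip and mark by template from w6
for n,(u,v) in {"bit":(333,338),"mark":(334,317)}.items():
    w=7;t=cv2.resize(old[v-w:v+w+1,u-w:u+w+1],None,fx=4,fy=4,interpolation=cv2.INTER_CUBIC);s=cv2.resize(im[v-20:v+21,u-20:u+21],None,fx=4,fy=4,interpolation=cv2.INTER_CUBIC)
    r=cv2.matchTemplate(s,t,cv2.TM_CCOEFF_NORMED);_,q,_,l=cv2.minMaxLoc(r);print(n,q,np.array(l)/4-(20-w))
```

```text
12.1667 [584.05287758 -56.54339687  20.19163255] 49.90584704274443 [-0.8  9.1  7.9] [[-11.29779831  -3.85772422]]
bit 0.9959190487861633 [0. 0.]
mark 0.9981229901313782 [0. 0.]
```

>>> play_rows(plan=[{"dx": 0,"dy": -0.0006,"dz": 0.0008,"ax": 0,"ay": 0,"az": 0},{"dx": 0,"dy": -0.0013,"dz": 0.0015,"ax": 0,"ay": 0,"az": 0},{"dx": 0,"dy": -0.0019,"dz": 0.0023,"ax": 0,"ay": 0,"az": 0},{"dx": 0,"dy": -0.0026,"dz": 0.0031,"ax": 0,"ay": 0,"az": 0},{"dx": 0,"dy": -0.0026,"dz": 0.0031,"ax": 0,"ay": 0,"az": 0},{"dx": 0,"dy": -0.0026,"dz": 0.0031,"ax": 0,"ay": 0,"az": 0},{"dx": 0,"dy": -0.0026,"dz": 0.0031,"ax": 0,"ay": 0,"az": 0},{"dx": 0,"dy": -0.0026,"dz": 0.0031,"ax": 0,"ay": 0,"az": 0},{"dx": 0,"dy": -0.0026,"dz": 0.0031,"ax": 0,"ay": 0,"az": 0},{"dx": 0,"dy": -0.0026,"dz": 0.0031,"ax": 0,"ay": 0,"az": 0}])

```text
time_s: 13.05
ee_pos: [581.7, -55.2, 20.2]
eef_rot: [-0.421, 0.906, 0.042, -0.02]
ft_force: [1.1, -0.7, 2.2]
width: 49.6
```

```bash
cat > trk.py <<'E'
import sys
from h import *
o,E,K=shoot(sys.argv[1]);print(o["time_s"],o["ee_pos"],o["width"],o["ft_force"].round(1),tostand(o["ee_pos"]))
im=cv2.imread(f"pics/{sys.argv[1]}.png");old=cv2.imread("pics/w6.png");loc={}
for n,(u,v),p0 in (("bit",(333,338),(333.4,337.4)),("mark",(334,317),(334.6,317.6))):
    w=7;t=cv2.resize(old[v-w:v+w+1,u-w:u+w+1],None,fx=4,fy=4,interpolation=cv2.INTER_CUBIC);s=cv2.resize(im[v-20:v+21,u-20:u+21],None,fx=4,fy=4,interpolation=cv2.INTER_CUBIC)
    r=cv2.matchTemplate(s,t,cv2.TM_CCOEFF_NORMED);_,q,_,l=cv2.minMaxLoc(r);d=np.array(l)/4-(20-w);loc[n]=p0+d;print(n,round(q,3),d)
m=tostand(back([loc["mark"]],32,K,E));b=tostand(back([loc["bit"]],42,K,E));print("mark",m,"bit",b,"need y",(b-m)[0,1])
E
python3 trk.py w8
```

```text
13.05 [581.67225361 -55.20138185  20.16445453] 49.57441960644443 [ 1.1 -0.7  2.2] [[-12.85238877  -6.10530588]]
bit 0.985 [4.75 0.  ]
mark 0.989 [ 0.25 -0.25]
mark [[19.09024175 -0.82753209]] bit [[17.57277275  0.50063219]] need y 1.3281642783176282
```

>>> play_rows(plan=[{"dx": 0.0007,"dy": 0,"dz": 0,"ax": 0,"ay": 0,"az": 0},{"dx": 0.0013,"dy": 0,"dz": 0,"ax": 0,"ay": 0,"az": 0},{"dx": 0.0013,"dy": 0.0004,"dz": -0.0005,"ax": 0,"ay": 0,"az": 0},{"dx": 0.0013,"dy": 0.0008,"dz": -0.001,"ax": 0,"ay": 0,"az": 0},{"dx": 0.0013,"dy": 0.0012,"dz": -0.0015,"ax": 0,"ay": 0,"az": 0},{"dx": 0.0013,"dy": 0.0016,"dz": -0.0019,"ax": 0,"ay": 0,"az": 0},{"dx": 0.0013,"dy": 0.002,"dz": -0.0024,"ax": 0,"ay": 0,"az": 0},{"dx": 0.0013,"dy": 0.0023,"dz": -0.0027,"ax": 0,"ay": 0,"az": 0},{"dx": 0.0013,"dy": 0.0023,"dz": -0.0027,"ax": 0,"ay": 0,"az": 0},{"dx": 0.0013,"dy": 0.0023,"dz": -0.0027,"ax": 0,"ay": 0,"az": 0}])

```text
time_s: 13.93
ee_pos: [582.4, -56.7, 20.1]
eef_rot: [-0.422, 0.905, 0.041, -0.019]
ft_force: [-4.0, 11.7, 8.8]
width: 49.8
```

```bash
python3 trk.py w9
```

```text
13.9333 [582.42465794 -56.67226017  20.10950053] 49.781431256037635 [-4.  11.7  8.8] [[-11.31873233  -5.4909011 ]]
bit 0.994 [3.5 0. ]
mark 0.997 [0. 0.]
mark [[20.63055028 -0.35423822]] bit [[18.6545659  0.4851671]] need y 0.8394053144583955
```

>>> play_rows(plan=[{"dx": 0,"dy": -0.0006,"dz": 0.0008,"ax": 0,"ay": 0,"az": 0},{"dx": 0,"dy": -0.0013,"dz": 0.0015,"ax": 0,"ay": 0,"az": 0},{"dx": 0,"dy": -0.0019,"dz": 0.0023,"ax": 0,"ay": 0,"az": 0},{"dx": 0,"dy": -0.0026,"dz": 0.0031,"ax": 0,"ay": 0,"az": 0},{"dx": 0,"dy": -0.0026,"dz": 0.0031,"ax": 0,"ay": 0,"az": 0},{"dx": 0,"dy": -0.002,"dz": 0.0024,"ax": 0,"ay": 0,"az": 0},{"dx": 0,"dy": -0.0014,"dz": 0.0017,"ax": 0,"ay": 0,"az": 0},{"dx": 0,"dy": -0.0008,"dz": 0.001,"ax": 0,"ay": 0,"az": 0},{"dx": 0,"dy": -0.0003,"dz": 0.0004,"ax": 0,"ay": 0,"az": 0},{"dx": 0,"dy": -0.0003,"dz": 0.0004,"ax": 0,"ay": 0,"az": 0}])

```text
time_s: 14.82
ee_pos: [583.3, -56.6, 20.1]
eef_rot: [-0.422, 0.905, 0.042, -0.019]
ft_force: [-3.1, 7.7, 7.4]
width: 49.6
```

```bash
python3 trk.py w10
```

```text
14.8167 [583.26659228 -56.55305934  20.14296919] 49.5607373219853 [-3.1  7.7  7.4] [[-11.3602533   -4.64158474]]
bit 0.996 [1.75 0.  ]
mark 0.999 [0. 0.]
mark [[20.72709888  0.49848309]] bit [[18.77754236  0.49521279]] need y -0.003270304757047593
```

The cross and bit now agree to within 0.1 mm with the block pressed on the fence, so I'll release.

>>> play_rows(plan=[{"dx": 0,"dy": 0,"dz": 0,"ax": 0,"ay": 0,"az": 0},{"dx": 0,"dy": 0,"dz": 0,"ax": 0,"ay": 0,"az": 0},{"dx": 0,"dy": 0,"dz": 0,"ax": 0,"ay": 0,"az": 0},{"dx": 0,"dy": 0,"dz": 0,"ax": 0,"ay": 0,"az": 0},{"dx": 0,"dy": 0,"dz": 0,"ax": 0,"ay": 0,"az": 0},{"dx": 0,"dy": 0,"dz": 0,"ax": 0,"ay": 0,"az": 0},{"dx": 0,"dy": 0,"dz": 0,"ax": 0,"ay": 0,"az": 0},{"dx": 0,"dy": 0,"dz": 0,"ax": 0,"ay": 0,"az": 0},{"dx": 0,"dy": 0,"dz": 0,"ax": 0,"ay": 0,"az": 0},{"dx": 0,"dy": 0,"dz": 0,"ax": 0,"ay": 0,"az": 0}], grip=-1)

```text
time_s: 15.7
ee_pos: [583.2, -58.1, 20.1]
eef_rot: [-0.421, 0.906, 0.042, -0.02]
ft_force: [0.7, 0.2, -0.9]
width: 85.6
```

```bash
python3 trk.py w11
python3 - <<'E'
import cv2
a=cv2.imread("pics/w11.png")[240:400,220:460];cv2.imwrite("pics/w11c.png",cv2.resize(a,None,fx=3.3,fy=3.3,interpolation=cv2.INTER_CUBIC))
E
```

```text
15.7 [583.17817799 -58.05397585  20.1095741 ] 85.63633875477942 [ 0.7  0.2 -0.9] [[-9.87376085 -4.86721198]]
bit 0.991 [ 2.25 -1.25]
mark 0.994 [ 0.75 -1.25]
mark [[20.27511498  0.60828921]] bit [[18.04664029  0.4748001 ]] need y -0.13348911281276926
```

View pics/w11c.png

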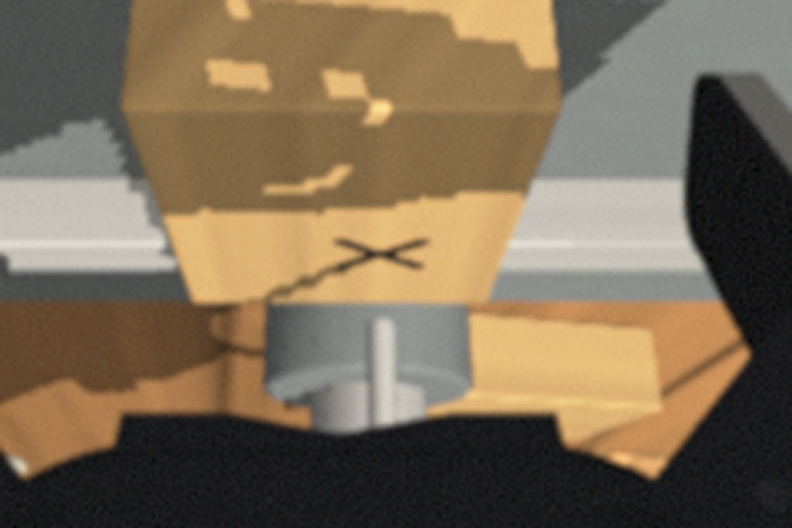

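Released. The view shows the bit tip at (383,320), the cross at (381,254) and the fence level. I'll retreat and check flushness from farther back.

>>> play_rows(plan=[{"dx": 0,"dy": -0.01,"dz": 0,"ax": 0,"ay": 0,"az": 0},{"dx": 0,"dy": -0.02,"dz": 0,"ax": 0,"ay": 0,"az": 0},{"dx": 0,"dy": -0.03,"dz": 0,"ax": 0,"ay": 0,"az": 0},{"dx": 0,"dy": -0.04,"dz": 0,"ax": 0,"ay": 0,"az": 0},{"dx": 0,"dy": -0.05,"dz": 0,"ax": 0,"ay": 0,"az": 0},{"dx": 0,"dy": -0.06,"dz": 0,"ax": 0,"ay": 0,"az": 0},{"dx": 0,"dy": -0.07,"dz": 0,"ax": 0,"ay": 0,"az": 0},{"dx": 0,"dy": -0.07,"dz": 0,"ax": 0,"ay": 0,"az": 0},{"dx": 0,"dy": -0.07,"dz": 0,"ax": 0,"ay": 0,"az": 0},{"dx": 0,"dy": -0.07,"dz": 0,"ax": 0,"ay": 0,"az": 0}])

```text
time_s: 16.58
ee_pos: [578.9, -13.1, 73.6]
eef_rot: [-0.421, 0.906, 0.042, -0.02]
ft_force: [0.1, 0.3, 0.2]
width: 84.9
```

Run:
```python
from h import *
from rig import get_image
o,E,K=shoot("w12");print(o["time_s"],o["ee_pos"],o["ft_force"].round(1))
print(proj(np.c_[app(st,[(-32,19.5),(48,19.5),(48,-30.5),(-32,-30.5),(20,.5)]),[32]*5],K,E))
t=get_image("top")["pixels"][:,:,::-1];cv2.imwrite("pics/top2.png",t)
a=cv2.imread("pics/w12.png")[190:320,230:430];a=cv2.resize(a,(800,520),interpolation=cv2.INTER_CUBIC)
cv2.imwrite("pics/w12c.png",a)
```

```text
16.5833 [578.89296436 -13.10337691  73.630078  ] [0.1 0.3 0.2]
[[367.7 216.9]
 [356.4 274.6]
 [289.6 274.7]
 [278.5 216.9]
 [331.8 258.1]]
```

View pics/w12c.png

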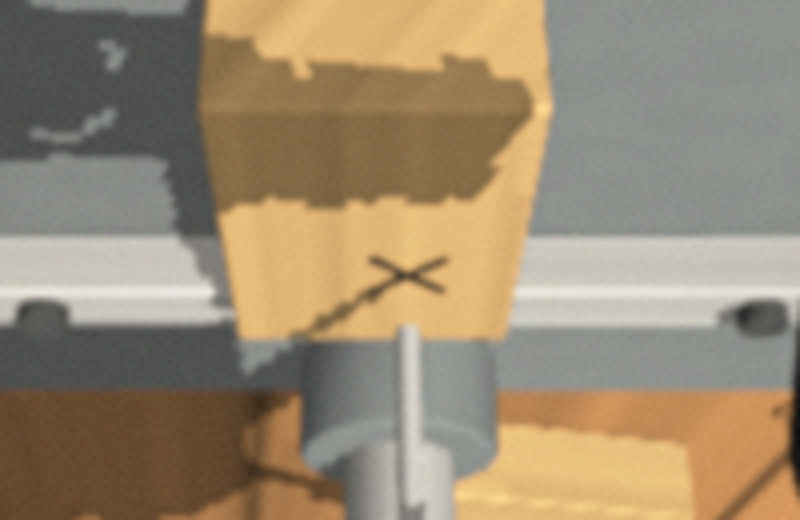

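Run:
```python
from h import *
d=np.load("pics/w12.npz");K,E=d["K"],d["E"]
up=lambda a:(np.array(a,float)+.5)/4-.5+[230,190]
print("fence top edge",tostand(back(up([(100,293),(700,293)]),22,K,E)),"foot",tostand(back(up([(100,236),(700,236)]),10,K,E)))
print("end",tostand(back(up([(240,340),(508,340)]),32,K,E)),"near",tostand(back(up([(200,112),(550,112)]),32,K,E)))
print("mark",tostand(back(up([(408,274)]),32,K,E)),"bit",tostand(back(up([(408,327)]),42,K,E)))
```

```text
fence top edge [[ 48.76796038 -57.85731762]
 [ 48.83163358  57.0205975 ]] foot [[ 48.33711111 -59.08562196]
 [ 48.40710752  58.51305694]]
end [[ 47.93314039 -30.46023047]
 [ 47.95896904  19.65072974]] near [[-31.29577206 -29.95776742]
 [-31.26295547  19.26040453]]
mark [[20.11182023  0.37020209]] bit [[19.51780417  0.21022375]]
```

```bash
python3 -c "
from rig import *
print(sign_off())"
```

```text
the job is handed in; nothing more can be done
None
```

I slid the oak block along the plate, seated its end on the fence with the pencilled cross under the bit tip, let go, and handed the job in at about 16.7 s. I gripped it lightly at its left end with the tool leaning back 40°, and never lifted it.

**How it went:** I first lined up with the camera side up. Joint 6 would have run out of range on the final turn, so I used the equivalent grasp turned half round. Sideways corrections stuck to friction at first. I had to back off the fence slightly and re-seat the block before the cross lined up.

**Last checks (wrist camera, after retreating):**

| Check | Result |
|---|---|
| Cross to bit along the fence | about 0.2 mm |
| Cross to bit towards the fence | about 0.6 mm, within reading error |
| Block end against fence | 0 to 0.8 mm, within reading error |
| Block turn relative to fence | under 0.1° |
| Fence contact force before release | about 8 N, peaked near 12 N |
| Force on the tool after retreat | about zero |

**Where the checks disagree:** close-up views put the bit 1.5–2 mm nearer the open side than the cross, but only in the direction towards the fence. I put that down to the shallow viewing angle there. The fence contact and the farther view both support the final position.

I saw no sign of touching the bit or anything else in the wrist views. I took a last overhead picture but did not inspect it.

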